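Feel along the row of plugs and hold the proud one home

TASK

With the fingers shut and pointing down, trace the arched row of wooden plugs on the panel from the seated end towards the plug that stands proud, passing the fingertips closely over each seated plug in turn (within about 10 mm, or lightly touching) to check it, then press the proud last plug gently but fully home. Finish while still holding it down, as one does while glue grabs: do not let go. Only touch: do not grasp, lift or shift the panel, and leave everything else where it is.

Things in the scene. Friction and masses are not known exactly. Their poses are not given: they have to be found in the camera images.
- panel: the work: a loose plywood panel about 0.45 kg, 110 (x) by 230 (y) by 18 mm with a papered top, its +x edge sawn into three round lobes (52 mm wide, 26 mm out); an arched row of six button-head wooden plugs runs along y, 35 mm apart in y. Origin: centre of the underside of the 110 by 230 rectangle, resting on the table (z = 0), z up. A small dowel stands on it near the middle of the straight -x edge. Pushed sideways with more than about 2 N it slides
- plug1 (a point): top centre of the first plug of the row: a seated round wooden head, 22 mm across and 5 mm thick, on the panel's top; in the panel's own frame at x = -25.0, y = +87.5, z = 23 mm. The first plug is at the end of the row away from the proud plug
- plug2 (a point): top centre of the second plug of the row: a seated round wooden head, 22 mm across and 5 mm thick, on the panel's top; in the panel's own frame at x = -2.6, y = +52.5, z = 23 mm
- plug3 (a point): top centre of the third plug of the row: a seated round wooden head, 22 mm across and 5 mm thick, on the panel's top; in the panel's own frame at x = +8.6, y = +17.5, z = 23 mm
- plug4 (a point): top centre of the fourth plug of the row: a seated round wooden head, 22 mm across and 5 mm thick, on the panel's top; in the panel's own frame at x = +8.6, y = -17.5, z = 23 mm
- plug5 (a point): top centre of the fifth plug of the row: a seated round wooden head, 22 mm across and 5 mm thick, on the panel's top; in the panel's own frame at x = -2.6, y = -52.5, z = 23 mm
- plug6 (a point): top centre of the sixth, last plug, at the panel's -y end: the same 22 mm head, but it stands proud, its top 31 mm above the panel's underside (13 mm above the panel's top face) at the start and 23 mm when home; in the panel's frame at x = -25.0, y = -87.5 mm. Moves with the plug
- end_plug (a joint): how far the last plug has been pressed straight down, m: 0 = standing proud as at the start, 0.008 = fully home against a hard stop. It is springy: about 2 N starts it, about 8 N brings it home, and it rises again when let go
- dowel: bystander: short wooden dowel, 16 mm across, 35 mm tall, standing loose on the panel at about x = -41, y = 0 mm in the panel's frame, some 50 mm from the row; origin at the centre of its foot, z along it
- blank: bystander: another loose papered plywood panel, 100 (x) by 180 (y) by 18 mm, with two wide round lobes (70 mm wide, 35 mm out) on the +x edge and four drawn dots instead of plugs; origin centre of the underside of its rectangle
- offcut: bystander: loose plywood offcut 45 by 30 by 18 mm between the two panels; origin centre of its underside
- sander: bystander: loose cork sanding block 110 by 60 by 35 mm; origin centre of its underside
- glue: bystander: white bottle, 52 mm across, 105 mm tall, standing on the far side; origin centre of its foot
- jar: bystander: glass jar 68 mm across, 75 mm tall, on the far side; origin centre of its foot
- driver: bystander: screwdriver lying along x between the panels, nearer the robot; origin at its middle, on the table
- spare: bystander: a spare plug standing head-down on the table, 22 mm across, 22 mm tall; origin centre of its head's underside

How it is judged (in metres and radians):
On the way, in this order (a step that is already met when the one before it is completed fails the run):
1. fingertips over or lightly on the first plug (within 14 mm sideways, at most about 20 mm above it) (horizontal distance between the grasp point and plug1 below 0.014 m and z of the grasp point in the frame of panel below 0.066 m), for 0.05 s.
2. fingertips over or lightly on the second plug (within 14 mm sideways, at most about 20 mm above it) (horizontal distance between the grasp point and plug2 below 0.014 m and z of the grasp point in the frame of panel below 0.066 m), for 0.05 s.
3. fingertips over or lightly on the third plug (within 14 mm sideways, at most about 20 mm above it) (horizontal distance between the grasp point and plug3 below 0.014 m and z of the grasp point in the frame of panel below 0.066 m), for 0.05 s.
4. fingertips over or lightly on the fourth plug (within 14 mm sideways, at most about 20 mm above it) (horizontal distance between the grasp point and plug4 below 0.014 m and z of the grasp point in the frame of panel below 0.066 m), for 0.05 s.
5. fingertips over or lightly on the fifth plug (within 14 mm sideways, at most about 20 mm above it) (horizontal distance between the grasp point and plug5 below 0.014 m and z of the grasp point in the frame of panel below 0.066 m), for 0.05 s.
6. the last plug pressed home by the fingertips (value of joint end_plug above 0.0062 m and contact force between the fingers and end_plug above 1.5 N), for 0.3 s.
At the end, for the whole second after the job is handed in: The last plug is pressed down by at least 6.2 of its 8 mm and the fingertips hold it with 1.5 to 35 N; the panel lies at rest on the table within 12 mm of where it was (all of step 6 and contact force between the fingers and end_plug below 35 N and distance of each of plug1, plug5 from where it was at the start of the episode below 0.012 m and height (world z) of panel below 0.006 m and linear speed of panel below 0.02 m/s); the arm keeps its last pose, push and grip.
It fails at once if the panel is shifted by more than 12 mm (distance of any of plug1, plug5 from where it was at the start of the episode above 0.012 m).
It fails at once if the panel is lifted or tipped (height (world z) of panel above 0.006 m or angle between panel's own z axis and vertical above 0.06 rad).
It fails at once if the panel or a plug is pressed with more than 35 N (contact force between any of the arm, the fingers and panel above 35 N).
It fails at once if the dowel on the panel is knocked over or moved (angle between dowel's own z axis and vertical above 0.3 rad or distance of dowel from where it was at the start of the episode above 0.02 m).
It fails at once if another thing on the table is moved by more than 20 mm (distance of any of blank, offcut, sander, glue, jar, driver, spare from where it was at the start of the episode above 0.02 m).
It also fails if it takes over 42 s, if anything falls off the work surface, if the arm or the gripper's body presses on something with over 40 N, if the wrist force passes 120 N, or if a joint passes its speed limit or range.

ROBOT

A 6-joint arm with a two-finger parallel gripper is mounted at the origin on the work surface. World frame = base frame: x ahead of the robot, y to its left, z up, the work surface at z = 0. Lengths are in mm, angles in rad, forces in N, time in s.
With the tool pointing down it reaches from about 300 to 825 mm from the base axis. Payload 5.4 kg.
Tool frame: the origin (TCP) lies on the centre line of the jaws, within the pads' length; the fingertips stand 25 mm ahead of it and the grasp point (between the pads) lies 6 mm ahead of it (env.tip_reach is the distance from the TCP to the fingertips, in mm); z points along the fingers, y is the direction in which the jaws open and shut (so a half turn about z gives the same grasp; the last joint's range is limited). The gripper opens to 92 mm and grips with 3 to 60 N. Pads are 20 mm wide; open, the fingers measure 128 mm over their backs; the gripper's body (75 mm by 189 mm) begins 69 mm behind the grasp point.
Start: joints at [1.029, 0.158, 1.597, -0, 1.386, -0.21], TCP at [187.313, 543.618, 239.601] pointing down, gripper open.
Joint ranges: [-2.91, 2.91], [-0.94, 2.29], [0.18, 2.7], [-1.29, 4.43], [0.17, 2.64], [-3, 3]. Speed limits (rad/s): [2.57, 2.57, 3.14, 3.14, 3.14, 3.14].

INTERFACE

Orientations are given as a 3x3 rotation matrix whose columns are the frame's x, y, z axes.
In Python, from workcell import env gives the robot as it stands.
- The arm moves only by the tool move_arm, never from a script. Its argument "series" is one flat list of numbers, 7 for each row, row after row: the shift along the tool's x, y, z in m, then the turn, a rotation vector about the tool's x, y, z in degrees, then the closure, from -1 (fully open) to 1 (shut). In form: [tx, ty, tz, ax, ay, az, gripper, tx, ty, tz, ax, ay, az, gripper, ...]. A call has 1 to 5 rows; each row shifts and turns the commanded pose from where the row before left it, along the tool's axes as they then stand; what a row does not reach is not made up. A row lasts 1/10 s, in which the tool goes at most 50 mm and 8.59 degrees, less where a joint would pass 70% of its speed; a pose out of reach is approached as far as the arm can. A call is refused whole if a number of a shift passes 0.05 or a number of a turn 8.59, either way. A call with a gripper value outside its range is refused whole. The fingers move at their own pace and stop on an object; the grip force is fixed at half the most. Time passes only in rows, so rows that do not move let the fingers close. It gives the time, the measured TCP pose, the force and the opening at its end, in the units of the state.
- env.get_state(): the state, without advancing time (a new reading comes with each control period).
- env.grab_frame(name): name is "scene" or "top" or "wrist"; returns the picture (420x560x3 uint8, red, green, blue); there is no depth.
- env.get_calibration(name): a dict with "fx", "fy", "cx", "cy" (pixels), "k1" (the pictures are not rectified: a ray, as slopes to the right and down, at radius r is drawn at 1 + k1 r^2 times it, then the intrinsics apply), "rvec" (rotation vector, rad) and "tvec" (3), from world to camera coordinates, as OpenCV has them. Camera axes: x right, y down, z forward; pixel columns grow to the right and rows downward; lengths in mm; the calibration is good to about 2 mm. A picture is of the moment at which its call begins: read the wrist's pose just before it. get_calibration takes no time and is no camera call; for the wrist camera it gives the pose at the moment of the call.
- env.job_done(): hands the job in, once; it reports no verdict.
Trained networks look in the newest picture that a camera, given by its name, has taken for a name from the list of things; names that differ only in an ending like _2 or _b are one class to them, and where a whole thing is asked for, a point or a joint stands for the part that bears it (a point fixed in the world has none). Each returns a list of dicts, best first, with "conf" (0 to 1); they miss things now and then, are a little off and sometimes report something else, mostly with a low value. They report only what shows in the picture. A call takes as long as a camera call.
- env.look_for(camera, name): "extent" ([left, top, right, bottom] in pixels, round what is visible of it).
- env.silhouettes(camera, name): "mask" (420x560 bool, what is visible of it) and "extent" ([left, top, right, bottom] in pixels, round what is visible of it).
- env.landmark_of(camera, name): "point" ([column, row] in pixels: a listed point, or the origin of a listed thing).
The state is a dict: "time_s": time; "joints": joint angles; "dq": joint speeds; "joint_efforts": joint torques, N m; "eef_pos": TCP position; "tcp_rot": TCP orientation; "force": force on the tool from outside, world axes, zero at the start; "moment": the same for the moment, N m; "grip_width": finger opening in mm.
Only numpy, scipy, OpenCV 4.12 (cv2) and the standard library are available. Lean on these libraries where they do the work, as an engineer would, in place of code of your own. Each camera call takes 0.05 s, during which the arm holds its last target. There are 200 camera calls.

## Working session

There is one attempt and no reset: what is moved stays moved. The work goes in short steps, Python scripts to look and compute and a tool call to move; the robot and the scene stay as the last step left them, time stands still between calls to the robot, and variables do not carry over. Pictures are saved under pics/ and viewed, about 8 in all and at most 12, crops included, and the job is handed in when it is done.

Besides the shell and the picture viewer there is one more tool, called after ">>>" by a JSON object that holds its "api" and its "payload". move_arm: Moves the arm, as the interface text tells. Its arguments: {"type":"object","properties":{"series":{"type":"array"}},"required":["series"]}

```bash
mkdir -p pics
cat > h.py <<'E'
import numpy as np, cv2
from workcell import env
def ray(cam,px):
    c=env.get_calibration(cam); u=np.array([(px[0]-c['cx'])/c['fx'],(px[1]-c['cy'])/c['fy']]); s=u.copy()
    for _ in range(20): s=u/(1+c['k1']*(s@s))
    R=cv2.Rodrigues(np.array(c['rvec'],float))[0]; t=np.array(c['tvec'],float).ravel()
    return -R.T@t, R.T@np.array([s[0],s[1],1.])
def at_z(cam,px,z):
    o,d=ray(cam,px); return o+d*(z-o[2])/d[2]
def proj(cam,P):
    c=env.get_calibration(cam); R=cv2.Rodrigues(np.array(c['rvec'],float))[0]
    p=R@np.array(P,float)+np.array(c['tvec'],float).ravel(); s=p[:2]/p[2]; s=s*(1+c['k1']*(s@s))
    return np.array([c['fx']*s[0]+c['cx'],c['fy']*s[1]+c['cy']])
LOC=np.array([[-25,87.5],[-2.6,52.5],[8.6,17.5],[8.6,-17.5],[-2.6,-52.5],[-25,-87.5]])
def fit(W,L):
    W=np.array(W);L=np.array(L);a=W-W.mean(0);b=L-L.mean(0)
    th=np.arctan2((b[:,0]*a[:,1]-b[:,1]*a[:,0]).sum(),(b*a).sum())
    R=np.array([[np.cos(th),-np.sin(th)],[np.sin(th),np.cos(th)]]); return th,R,W.mean(0)-R@L.mean(0)
E
python3 - <<'E'
from h import *
for cam in ['top','scene']:
    im=env.grab_frame(cam); cv2.imwrite(f'pics/{cam}0.png',im[:,:,::-1])
    W=[]
    for i in range(6):
        r=env.landmark_of(cam,f'plug{i+1}')
        z=31 if i==5 else 23
        print(cam,i+1,[(np.round(q['point']).tolist(),round(q['conf'],2),at_z(cam,q['point'],z)[:2].round(1).tolist()) for q in r[:2]])
    for n in ['panel','dowel']:
        r=env.landmark_of(cam,n); print(n,[(np.round(q['point']).tolist(),round(q['conf'],2),at_z(cam,q['point'],18 if n=='dowel' else 0)[:2].round(1).tolist()) for q in r[:2]])
s=env.get_state();print(s['time_s'],s['tcp_rot'],s['eef_pos'],s['force'],s['grip_width'],env.tip_reach)
E
```

```text
top 1 [([184.0, 244.0], 0.89, [503.1, 279.1]), ([207.0, 234.0], 0.86, [530.4, 218.8])]
top 2 [([184.0, 244.0], 0.89, [503.1, 279.1]), ([207.0, 234.0], 0.86, [530.4, 218.8])]
top 3 [([184.0, 244.0], 0.89, [503.1, 279.1]), ([207.0, 234.0], 0.86, [530.4, 218.8])]
top 4 [([184.0, 244.0], 0.89, [503.1, 279.1]), ([207.0, 234.0], 0.86, [530.4, 218.8])]
top 5 [([184.0, 244.0], 0.89, [503.1, 279.1]), ([207.0, 234.0], 0.86, [530.4, 218.8])]
top 6 [([184.0, 244.0], 0.89, [503.2, 277.2]), ([207.0, 234.0], 0.86, [530.3, 217.4])]
panel [([218.0, 238.0], 0.83, [522.0, 192.6])]
dowel [([212.0, 257.0], 0.52, [469.5, 203.9])]
scene 1 [([353.0, 176.0], 0.87, [497.1, 283.9]), ([345.0, 184.0], 0.84, [521.4, 248.1])]
scene 2 [([353.0, 176.0], 0.87, [497.1, 283.9]), ([345.0, 184.0], 0.84, [521.4, 248.1])]
scene 3 [([353.0, 176.0], 0.87, [497.1, 283.9]), ([345.0, 184.0], 0.84, [521.4, 248.1])]
scene 4 [([353.0, 176.0], 0.87, [497.1, 283.9]), ([345.0, 184.0], 0.84, [521.4, 248.1])]
scene 5 [([353.0, 176.0], 0.87, [497.1, 283.9]), ([345.0, 184.0], 0.84, [521.4, 248.1])]
scene 6 [([353.0, 176.0], 0.87, [502.6, 280.8]), ([345.0, 184.0], 0.84, [526.8, 245.2])]
panel [([328.0, 191.0], 0.93, [517.2, 193.1])]
dowel [([328.0, 178.0], 0.55, [481.2, 203.6])]
0.9 [[-9.45465985e-01  3.25720847e-01 -7.47293003e-06]
 [ 3.25720847e-01  9.45465983e-01 -6.46808854e-05]
 [-1.40025116e-05 -6.35876661e-05 -9.99999998e-01]] [187.30574936 543.60304511 239.6024237 ] [-0.26922286 -0.69747932 -0.48170154] 91.69005610181317 25.0
```

Run:
```python
from h import *
for cam in ['top','scene']:
    env.grab_frame(cam); r=env.landmark_of(cam,'plug1')
    print(cam,[(np.round(q['point'],1).tolist(),round(q['conf'],2),at_z(cam,q['point'],23)[:2].round(1).tolist()) for q in r])
a=cv2.imread('pics/top0.png')[150:360,100:380];b=cv2.imread('pics/scene0.png')[110:320,210:490]
cv2.imwrite('pics/both.png',cv2.resize(np.vstack([a,b]),None,fx=1.42,fy=1.42) if 0 else np.hstack([cv2.resize(x,(400,300),interpolation=3) for x in (a,b)]))
```

```text
top [([220.9, 239.0], 0.94, [518.4, 180.8]), ([194.0, 242.6], 0.87, [507.8, 252.5]), ([206.9, 235.3], 0.87, [527.8, 218.5]), ([181.2, 245.1], 0.86, [500.6, 286.6]), ([236.5, 243.6], 0.8, [506.8, 138.8]), ([246.5, 257.4], 0.6, [470.5, 111.4])]
scene [([348.5, 185.7], 0.87, [531.0, 257.0]), ([309.5, 188.1], 0.8, [506.6, 132.6]), ([321.0, 188.8], 0.72, [519.1, 167.5]), ([353.6, 178.0], 0.65, [506.0, 283.8]), ([337.2, 188.2], 0.65, [530.7, 218.5]), ([300.4, 180.6], 0.46, [469.9, 113.1])]
```

View pics/top0.png

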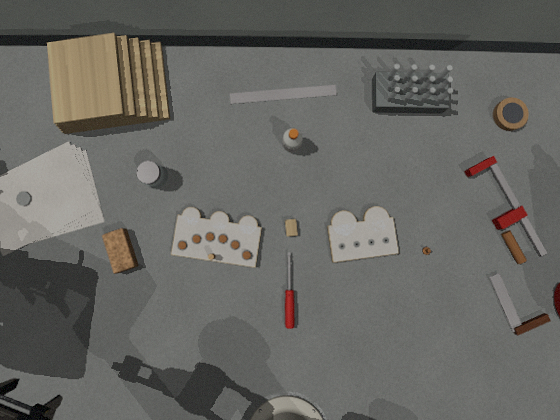

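View pics/scene0.png

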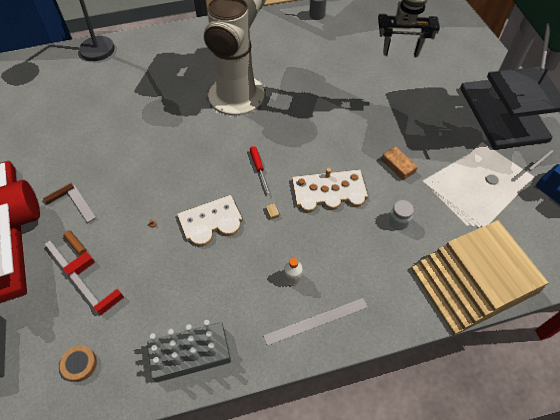

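The pictures show the panel at top-view columns 172–262, rows 207–267, with its lobes on the far side. Plug 1 is at the left, around (182,245), and the proud plug is at the right, around (247,255). The dowel stands near (212,257).

```bash
cat >> h.py <<'E'
from itertools import permutations
from scipy.optimize import linear_sum_assignment as lsa
def plugs(cam,prior=None):
    env.grab_frame(cam); r=[q['point'] for q in env.landmark_of(cam,'plug1') if q['conf']>.3]
    P23=np.array([at_z(cam,p,23)[:2] for p in r]); P31=np.array([at_z(cam,p,31)[:2] for p in r])
    th,t=prior
    for _ in range(5):
        R=np.array([[np.cos(th),-np.sin(th)],[np.sin(th),np.cos(th)]])
        M=LOC@R.T+t
        D=np.stack([np.linalg.norm((P31 if j==5 else P23)-M[j],axis=1) for j in range(6)],1)
        a,b=lsa(np.minimum(D,40)); k=D[a,b]<18; a,b=a[k],b[k]
        W=np.array([(P31 if j==5 else P23)[i] for i,j in zip(a,b)]); th,R,t=fit(W,LOC[b])
    M=LOC@R.T+t
    print(cam,'yaw',np.degrees(th).round(2),'org',t.round(1),'ids',b+1,'res',(W-M[b]).round(1).tolist()); print(M.round(1).tolist())
    return th,t
E
python3 - <<'E'
from h import *
p=(np.radians(-10),np.array([519,195.]))
for c in ['top','top','scene','scene']: plugs(c,p)
for n in ['dowel']:
    r=env.silhouettes('top',n); print(r[0]['extent'],r[0]['conf'])
E
```

```text
top yaw -4.99 org [513.7 198.3] ids [4 3 2 5 6] res [[-4.2, 1.4], [7.7, 6.5], [-3.3, -1.2], [7.4, 0.2], [-7.6, -7.0]]
[[496.4, 287.6], [515.6, 250.8], [523.8, 215.0], [520.7, 180.1], [506.5, 146.2], [481.1, 113.3]]
top yaw -10.45 org [516.2 197.4] ids [2 4 1 5 3 6] res [[-1.4, -0.4], [0.2, 3.8], [-0.1, -5.0], [8.2, 0.4], [1.9, 4.2], [-8.6, -3.1]]
[[507.5, 288.0], [523.1, 249.5], [527.8, 213.0], [521.5, 178.6], [504.1, 146.2], [475.7, 115.9]]
scene yaw -8.97 org [515.7 196.1] ids [3 5 2 1 6] res [[3.8, 6.5], [-8.2, 1.9], [2.6, 7.1], [0.1, -7.3], [1.7, -8.2]]
[[504.6, 286.4], [521.3, 248.3], [526.9, 212.0], [521.4, 177.4], [504.9, 144.6], [477.3, 113.5]]
scene yaw -9.46 org [519.7 198.9] ids [2 4 3 5 6] res [[-2.5, 8.3], [-10.4, -5.3], [14.2, 4.4], [-4.7, -3.9], [3.4, -3.5]]
[[509.5, 289.3], [525.8, 251.1], [531.1, 214.8], [525.3, 180.2], [508.5, 147.6], [480.7, 116.7]]
[208.5, 254.5, 215.2, 256.5] 0.49
```

Run:
```python
from h import *
s=env.get_state(); R=s['tcp_rot']
o,d=ray('wrist',[280,210]); print('cam in tool',R.T@(o-s['eef_pos']),'axis',R.T@d, env.get_calibration('wrist')['fx'])
print('delta tool to (500,190,240)',R.T@(np.array([500,190,240])-s['eef_pos']))
```

```text
cam in tool [  68.04544106    0.93553806 -145.31805832] axis [-0.25847316  0.01679082  0.9660841 ] 347.3323375666287
delta tool to (500,190,240) [-4.10817357e+02 -2.32461003e+02 -3.97071523e-01]
```

>>> {"api": "move_arm", "payload": {"series": [-0.034, -0.019, 0, 0, 0, 0, 1, -0.034, -0.019, 0, 0, 0, 0, 1, -0.034, -0.019, 0, 0, 0, 0, 1, -0.034, -0.019, 0, 0, 0, 0, 1, -0.034, -0.019, 0, 0, 0, 0, 1]}}

```text
time_s: 2.05
eef_pos: [317.9, 397.2, 239.8]
tcp_rot: [[-0.946, 0.325, 0.0], [0.325, 0.946, 0.0], [-0.0, 0.0, -1.0]]
force: [0.4, 0.4, -0.3]
grip_width: 54.0
```

>>> {"api": "move_arm", "payload": {"series": [-0.034, -0.019, 0, 0, 0, 0, 1, -0.034, -0.019, 0, 0, 0, 0, 1, -0.034, -0.019, 0, 0, 0, 0, 1, -0.034, -0.019, 0, 0, 0, 0, 1, -0.034, -0.019, 0, 0, 0, 0, 1]}}

```text
time_s: 2.55
eef_pos: [447.8, 251.9, 239.8]
tcp_rot: [[-0.945, 0.326, 0.001], [0.326, 0.945, 0.0], [-0.0, 0.0, -1.0]]
force: [-0.2, 0.7, 0.8]
grip_width: 13.7
```

>>> {"api": "move_arm", "payload": {"series": [-0.034, -0.019, 0, 0, 0, 0, 1, -0.034, -0.019, 0, 0, 0, 0, 1, 0, 0, 0, 0, 0, 0, 1, 0, 0, 0, 0, 0, 0, 1]}}

```text
time_s: 2.95
eef_pos: [498.9, 194.8, 239.5]
tcp_rot: [[-0.945, 0.327, -0.001], [0.327, 0.945, 0.0], [0.001, 0.0, -1.0]]
force: [0.1, -0.7, 0.3]
grip_width: -0.1
```

Run:
```python
from h import *
s=env.get_state(); print(s['time_s'],s['eef_pos'],s['grip_width'],s['force'],s['joints'])
p=(np.radians(-10),np.array([517,197.]))
for _ in range(3): th,t=plugs('wrist',p)
im=env.grab_frame('wrist')[:,:,::-1].copy()
R=np.array([[np.cos(th),-np.sin(th)],[np.sin(th),np.cos(th)]])
for j,m in enumerate(LOC@R.T+t):
    q=proj('wrist',[*m,31 if j==5 else 23]); cv2.drawMarker(im,tuple(int(v) for v in q.round()),(0,255,0),0,8,1)
for a in np.array([[-55,-115],[-55,115]])@R.T+t:
    q=proj('wrist',[*a,18]); cv2.drawMarker(im,tuple(int(v) for v in q.round()),(255,0,0),0,10,1)
cv2.imwrite('pics/w1.png',im)
```

```text
2.95 [498.91911807 194.77679049 239.47709303] -0.1218999655550197 [ 0.08843915 -0.71162899  0.34918642] [ 1.46179731e-01  5.67220570e-02  1.70732748e+00  4.35701822e-04
  1.37805972e+00 -1.09122369e+00]
wrist yaw -8.15 org [516.  196.8] ids [1 4 5 3 6 2] res [[-0.8, 2.5], [2.3, 1.9], [-1.0, -2.6], [-0.6, -0.4], [-1.4, -2.9], [1.5, 1.4]]
[[503.7, 286.9], [520.9, 249.1], [527.0, 212.9], [522.0, 178.2], [506.0, 145.2], [478.9, 113.7]]
wrist yaw -6.53 org [516.4 197.7] ids [1 4 3 6 2 5] res [[0.7, 0.7], [0.9, 0.1], [-0.7, 2.1], [1.2, -0.4], [-0.0, -0.1], [-2.1, -2.4]]
[[501.5, 287.5], [519.8, 250.1], [527.0, 214.1], [523.0, 179.3], [507.9, 145.8], [481.6, 113.6]]
wrist yaw -6.83 org [517.1 197.9] ids [3 5 4 2 1 6] res [[-0.6, 1.0], [-1.3, 0.1], [-0.6, 1.9], [1.7, 1.4], [0.5, -0.1], [0.2, -4.2]]
[[502.7, 287.7], [520.8, 250.3], [527.8, 214.2], [523.6, 179.5], [508.3, 146.1], [481.9, 114.0]]
```

View pics/w1.png

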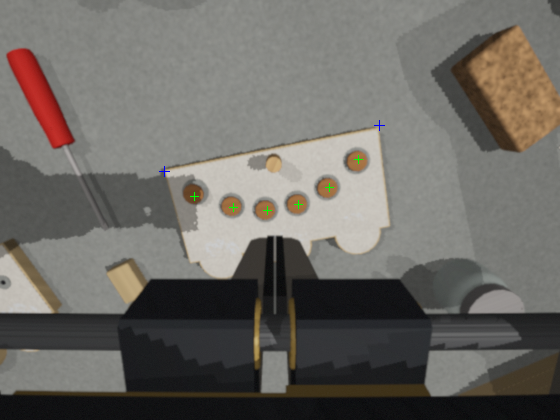

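The fit overlay sits on all six heads and on both straight-edge corners, (164,171) and (379,125), so I'm using this pose. Next I go over plug 1.

>>> {"api": "move_arm", "payload": {"series": [0.0067, 0.0222, 0.03, 0, 0, 0, 1, 0.0067, 0.0222, 0.03, 0, 0, 0, 1, 0.0067, 0.0222, 0.03, 0, 0, 0, 1, 0.0066, 0.0222, 0.03, 0, 0, 0, 1, 0, 0, 0.02, 0, 0, 0, 1]}}

```text
time_s: 3.8
eef_pos: [500.8, 290.1, 97.3]
tcp_rot: [[-0.946, 0.323, -0.002], [0.323, 0.946, 0.0], [0.002, -0.001, -1.0]]
force: [-0.2, 0.8, -0.3]
grip_width: 0.6
```

>>> {"api": "move_arm", "payload": {"series": [0, 0, 0.02, 0, 0, 0, 1, 0, 0, 0.016, 0, 0, 0, 1, 0, 0, 0.008, 0, 0, 0, 1, 0, 0, 0, 0, 0, 0, 1, 0, 0, 0, 0, 0, 0, 1]}}

```text
time_s: 4.3
eef_pos: [503.1, 288.0, 56.4]
tcp_rot: [[-0.945, 0.326, 0.001], [0.326, 0.945, 0.0], [-0.001, 0.001, -1.0]]
force: [0.3, 0.2, 0.5]
grip_width: 0.7
```

Run:
```python
from h import *
s=env.get_state(); print(s['eef_pos'],s['force'],s['time_s'])
im=env.grab_frame('scene')[:,:,::-1]; a=cv2.resize(im[150:230,270:390],(600,400),interpolation=3); cv2.imwrite('pics/s2.png',a)
```

```text
[503.09365319 287.95253946  56.43470493] [0.27617392 0.22925922 0.48250265] 4.3
```

View pics/s2.png

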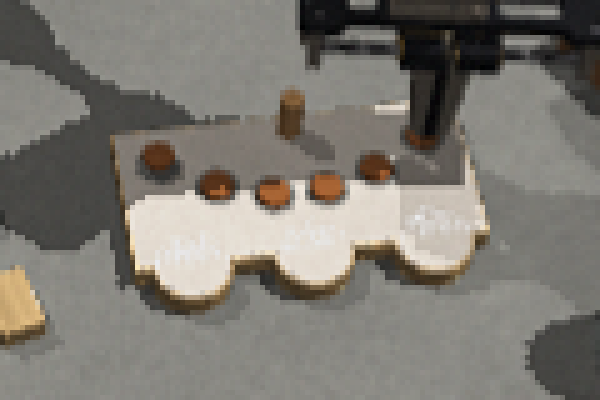

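The fingertips are right over plug 1 (crop about (420,140)), roughly 8 mm above it. I continue along the arch.

>>> {"api": "move_arm", "payload": {"series": [-0.01, -0.01, 0, 0, 0, 0, 1, -0.01, -0.01, 0, 0, 0, 0, 1, -0.0093, -0.0094, 0, 0, 0, 0, 1, 0, 0, 0, 0, 0, 0, 1, 0, 0, 0, 0, 0, 0, 1]}}

```text
time_s: 4.85
eef_pos: [520.9, 249.9, 55.7]
tcp_rot: [[-0.945, 0.327, -0.0], [0.327, 0.945, 0.0], [0.0, 0.0, -1.0]]
force: [1.3, -0.0, 0.1]
grip_width: 0.4
```

>>> {"api": "move_arm", "payload": {"series": [-0.006, -0.0106, 0, 0, 0, 0, 1, -0.006, -0.0106, 0, 0, 0, 0, 1, -0.0064, -0.0106, 0, 0, 0, 0, 1, 0, 0, 0, 0, 0, 0, 1, 0, 0, 0, 0, 0, 0, 1]}}

```text
time_s: 5.35
eef_pos: [527.7, 214.0, 55.6]
tcp_rot: [[-0.945, 0.327, -0.0], [0.327, 0.945, 0.0], [0.0, 0.0, -1.0]]
force: [0.6, 0.2, 0.3]
grip_width: 0.4
```

>>> {"api": "move_arm", "payload": {"series": [-0.0024, -0.0114, 0, 0, 0, 0, 1, -0.0024, -0.0114, 0, 0, 0, 0, 1, -0.0025, -0.0114, 0, 0, 0, 0, 1, 0, 0, 0, 0, 0, 0, 1, 0, 0, 0, 0, 0, 0, 1]}}

```text
time_s: 5.85
eef_pos: [523.4, 179.3, 55.7]
tcp_rot: [[-0.945, 0.327, 0.0], [0.327, 0.945, 0.0], [0.0, 0.0, -1.0]]
force: [-0.1, 0.2, -0.0]
grip_width: 0.8
```

>>> {"api": "move_arm", "payload": {"series": [0.0012, -0.0122, 0, 0, 0, 0, 1, 0.0012, -0.0122, 0, 0, 0, 0, 1, 0.0012, -0.0122, 0, 0, 0, 0, 1, 0, 0, 0, 0, 0, 0, 1, 0, 0, 0, 0, 0, 0, 1]}}

```text
time_s: 6.35
eef_pos: [508.0, 145.9, 55.7]
tcp_rot: [[-0.945, 0.327, 0.0], [0.327, 0.945, 0.0], [-0.0, 0.0, -1.0]]
force: [0.5, 0.4, 0.9]
grip_width: 0.6
```

>>> {"api": "move_arm", "payload": {"series": [0, 0, -0.012, 0, 0, 0, 1, 0.0048, -0.013, -0.003, 0, 0, 0, 1, 0.0048, -0.013, 0, 0, 0, 0, 1, 0.0049, -0.0129, 0, 0, 0, 0, 1, 0, 0, 0, 0, 0, 0, 1]}}

```text
time_s: 6.85
eef_pos: [481.5, 113.9, 71.3]
tcp_rot: [[-0.945, 0.326, 0.0], [0.326, 0.945, -0.0], [-0.0, 0.0, -1.0]]
force: [1.0, 0.6, 0.5]
grip_width: 0.4
```

Run:
```python
from h import *
s=env.get_state(); print(s['eef_pos'],s['force'],s['time_s'])
p=(np.radians(-7),np.array([517,197.6]))
plugs('wrist',p);plugs('wrist',p)
a=env.grab_frame('scene')[:,:,::-1][150:230,270:390]; b=env.grab_frame('wrist')[:,:,::-1]
cv2.imwrite('pics/s3.png',np.hstack([cv2.resize(a,(400,300),interpolation=3),cv2.resize(b,(400,300))]))
```

```text
[481.45221073 113.89561737  71.31529977] [0.9586126  0.57996781 0.45367217] 6.85
wrist yaw -7.66 org [517.2 196.9] ids [3 6 2 4 5] res [[-1.2, 1.0], [-0.2, -1.1], [0.5, -0.2], [2.1, 0.0], [-1.3, 0.3]]
[[504.1, 287.0], [521.6, 249.3], [528.1, 213.1], [523.4, 178.4], [507.6, 145.3], [480.8, 113.6]]
wrist yaw -7.27 org [515.8 196.8] ids [6 2 4 3 5] res [[-0.1, -2.7], [1.6, 1.5], [0.4, 1.3], [-0.8, 0.5], [-1.0, -0.6]]
[[502.1, 286.8], [519.9, 249.2], [526.6, 213.1], [522.1, 178.4], [506.6, 145.1], [480.0, 113.2]]
```

View pics/s3.png

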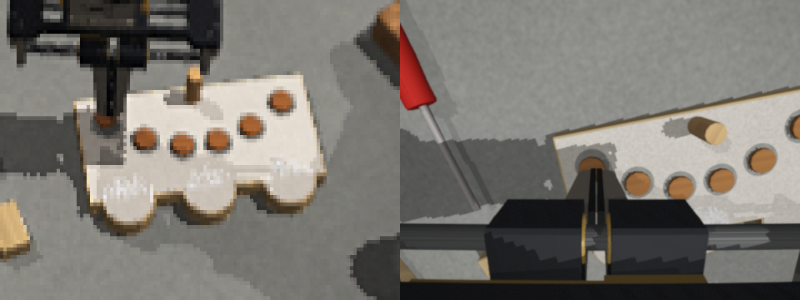

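The tips are centred on the proud plug to about 1.5 mm, and the panel has not moved. I press in small steps.

>>> {"api": "move_arm", "payload": {"series": [0, 0, 0.008, 0, 0, 0, 1, 0, 0, 0.006, 0, 0, 0, 1, 0, 0, 0.001, 0, 0, 0, 1, 0, 0, 0.001, 0, 0, 0, 1, 0, 0, 0, 0, 0, 0, 1]}}

```text
time_s: 7.65
eef_pos: [481.5, 114.3, 54.6]
tcp_rot: [[-0.945, 0.326, -0.001], [0.326, 0.945, 0.0], [0.001, -0.0, -1.0]]
force: [-0.7, 0.2, 2.9]
grip_width: 0.5
```

>>> {"api": "move_arm", "payload": {"series": [0, 0, 0.001, 0, 0, 0, 1, 0, 0, 0.001, 0, 0, 0, 1, 0, 0, 0.001, 0, 0, 0, 1, 0, 0, 0, 0, 0, 0, 1, 0, 0, 0, 0, 0, 0, 1]}}

```text
time_s: 8.15
eef_pos: [481.5, 114.3, 51.7]
tcp_rot: [[-0.945, 0.326, -0.0], [0.326, 0.945, 0.0], [0.0, 0.0, -1.0]]
force: [-2.6, 1.1, 5.7]
grip_width: 0.3
```

>>> {"api": "move_arm", "payload": {"series": [0, 0, 0.001, 0, 0, 0, 1, 0, 0, 0.001, 0, 0, 0, 1, 0, 0, 0.001, 0, 0, 0, 1, 0, 0, 0, 0, 0, 0, 1, 0, 0, 0, 0, 0, 0, 1]}}

```text
time_s: 8.65
eef_pos: [481.6, 114.3, 48.9]
tcp_rot: [[-0.945, 0.326, -0.0], [0.326, 0.945, 0.0], [0.0, -0.0, -1.0]]
force: [-3.5, 0.5, 7.0]
grip_width: 0.7
```

>>> {"api": "move_arm", "payload": {"series": [0, 0, 0.0005, 0, 0, 0, 1, 0, 0, 0.0005, 0, 0, 0, 1, 0, 0, 0, 0, 0, 0, 1, 0, 0, 0, 0, 0, 0, 1]}}

```text
time_s: 9.05
eef_pos: [481.6, 114.3, 48.3]
tcp_rot: [[-0.946, 0.326, -0.001], [0.326, 0.946, 0.0], [0.001, -0.0, -1.0]]
force: [-5.5, 1.6, 11.2]
grip_width: 0.7
```

>>> {"api": "move_arm", "payload": {"series": [0.0004, -0.0001, 0.0003, 0, 0, 0, 1, 0, 0, 0, 0, 0, 0, 1, 0, 0, 0, 0, 0, 0, 1]}}

```text
time_s: 9.35
eef_pos: [481.5, 114.3, 48.3]
tcp_rot: [[-0.946, 0.326, 0.0], [0.326, 0.946, 0.0], [-0.0, 0.0, -1.0]]
force: [-4.1, 1.0, 11.8]
grip_width: 0.5
```

Run:
```python
from h import *
p=(np.radians(-7),np.array([517,197.6]))
LOC2=LOC
for _ in range(3):
    plugs('wrist',p); s=env.get_state(); print(s['eef_pos'].round(2),s['force'].round(1),s['time_s'])
b=env.grab_frame('wrist')[:,:,::-1]; cv2.imwrite('pics/w4.png',b)
```

```text
wrist yaw -8.64 org [516.3 196.5] ids [2 6 3 4 5] res [[-0.8, 0.3], [-1.5, -0.5], [0.2, 0.8], [1.8, 0.7], [0.2, -1.3]]
[[504.7, 286.8], [521.6, 248.8], [527.5, 212.5], [522.2, 177.9], [505.9, 145.0], [478.5, 113.8]]
[481.55 114.32  48.28] [-5.1  0.5 12. ] 9.45
wrist yaw -8.76 org [516.3 196.6] ids [2 5 4 3 6] res [[-0.3, 0.6], [0.2, -0.6], [0.8, -0.0], [0.4, 0.8], [-1.1, -0.8]]
[[504.9, 286.8], [521.7, 248.8], [527.4, 212.5], [522.1, 178.0], [505.7, 145.1], [478.2, 113.9]]
[481.55 114.32  48.28] [-4.8  1.2 12. ] 9.55
wrist yaw -8.98 org [516.3 196.6] ids [5 3 4 2 6] res [[-0.2, -0.8], [-0.3, 0.4], [2.1, 0.4], [-0.4, 0.6], [-1.2, -0.6]]
[[505.3, 287.0], [522.0, 248.9], [527.6, 212.6], [522.1, 178.0], [505.6, 145.2], [478.0, 114.1]]
[481.53 114.33  48.27] [-5.2  1.  10.8] 9.65
```

View pics/w4.png

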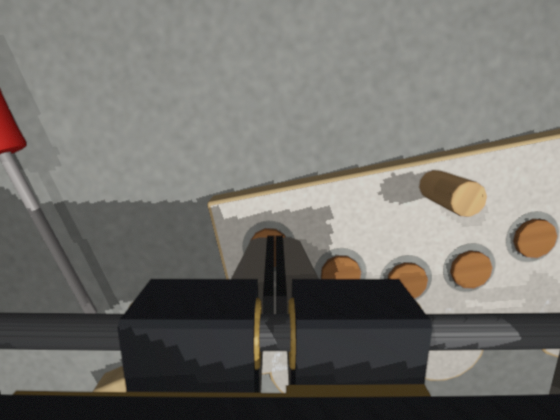

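```bash
python3 -c "
from h import *
s=env.get_state();print(s['eef_pos'],s['force'],abs(s['dq']).max(),s['time_s']);env.job_done()"
```

```text
[481.56994812 114.34657618  48.29463982] [-4.86141016  1.29850276 11.77883637] 0.0016565913344402773 9.7
the job is handed in; nothing more can be done
```

I traced plugs 1 to 5 in order with the fingers shut, fingertips about 8 mm above each, then pressed the proud sixth plug down. I handed the job in at 9.7 s, still holding it.

- **Press:** at hand-in the downward force was steady at about 12 N. The fingertips were at z ≈ 23.3 mm, so the plug is in by roughly 7.7 of its 8 mm. An extra 0.3 mm of commanded push did not move it further, which suggests it is at the stop.
- **Panel:** the camera fits before and during the press agree within about 3 mm and 2° of yaw. That is within the camera's noise, and the sixth plug was still taken at its proud height in the last fits. The dowel was still standing in the last picture.
- **Sideways force:** a side force of about 5 N stayed on the tool while pressing, and a small relief move barely reduced it. The arm and panel were still at rest, so I left it.
- **Early measurements:** the first top and scene fits were off by up to about 15 mm. I used the close wrist-camera fit instead, with most errors at 2 mm or less and the largest about 4 mm, and checked it on the picture.

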